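# Wedge the rocking leather splitter

### The job

The leather splitter rocks on the bench because the foot under the far left corner of its base board (as seen from the robot) is too short: push the wooden wedge, thin end first, squarely under that foot until the machine stands level and no longer rocks, but do not jack the corner up. Test it by pressing down on that corner, and finish with the fingertips still pressing there firmly (about 10 N), the board staying level on the wedge. Only push and press: do not pinch or lift the wedge or the machine, do not shove the machine out of its place, and leave everything else on the bench alone.

Things in the scene. Friction and masses are not known exactly. Their poses are not given: they have to be found in the camera images.
- splitter: Leather splitter on a wooden base board: 180 mm (x) by 260 mm (y), top 52 mm, underside 30 mm above the bench; 2.3 to 2.9 kg in all. Origin at bench level under the board's middle; x away from the robot, y to its left, z up, turned up to 0.2 rad. Four round feet 24 mm across, centred at x = +-72, y = +-112 mm. Left alone the board is level on three of them; the far left foot (+x, +y) is short.
- corner (a point): Point on the board's top face exactly above the centre of the short foot, 18 mm in from the far and left edges; press here. 52 mm above the bench when level. The short foot hangs 8 to 14 mm above the bench (seized; how much is not known). About 3 N down here tips the board until that foot meets the bench; let go, it swings back level.
- machine (a point): Middle of the cast machine (cheeks, roller, blade, lever) at the height of the board's top. The machine is bolted to the right part of the board: it reaches 70 mm to the left, 60 mm to the right, 75 mm towards the robot and 95 mm away from it from this point, and up to 150 mm above the bench. The left part of the board is bare.
- wedge: Plain dark wooden wedge lying flat left of the board, thin end roughly towards the short foot: 110 mm long (x), 45 mm wide (y), 3 mm thick at the thin end rising evenly to 25 mm at the blunt end; 60 g. Origin: middle of its underside; x points to the thin end, z up. Slides at under 1 N; once its slope meets the foot the push climbs steeply, and some 10 to 20 N jacks the corner up.
- paste_jar: Closed amber jar of paste, 72 mm across, 95 mm tall, beyond the board; leave alone. Origin: centre of its underside.
- oil_bottle: Amber bottle with a cap, 80 mm across, 250 mm tall, to the left beyond the wedge; leave alone. Origin: centre of its underside.
- hammer: Hammer, about 250 mm, lying beyond the board on the right; leave alone. Origin under its middle.
- brush: Paste brush, 170 mm, lying beyond the wedge; leave alone. Origin under its middle.
- packing: Flat dark wooden packing piece 90 x 45 x 12 mm, even in thickness, to the left of the wedge; it is not the wedge; leave alone. Origin: centre of its underside.
- scissors: Scissors, 220 mm, lying to the right of the board; leave alone. Origin at the pivot, on the bench.
- weight: Round steel weight with a knob, 60 mm across, 66 mm tall, to the right of the board; leave alone. Origin: centre of its underside.

How it is judged:
By the outcome, as a careful person would: the job done as asked, in the order asked, and still so for the second after the job is handed in, while the arm keeps its last pose, push and grip.
It also fails if it takes over 45 s, if anything falls off the work surface, if the arm or the gripper's body presses on something with over 40 N, if the wrist force passes 120 N, or if a joint passes its speed limit or range.

### The arm

A 6-joint arm with a two-finger parallel gripper is mounted at the origin on the work surface. World frame = base frame: x ahead of the robot, y to its left, z up, the work surface at z = 0. Lengths are in mm, angles in rad, forces in N, time in s.
With the tool pointing down it reaches from about 325 to 775 mm from the base axis. Payload 5.5 kg.
Tool frame: the origin (TCP) lies midway between the tips of the shut fingers; the grasp point (between the pads) lies behind it (manip.grip_point_offset is the z of the grasp point in the tool frame, in mm); z points along the fingers, y is the direction in which the jaws open and shut (so a half turn about z gives the same grasp; the last joint's range is limited). The gripper opens to 85 mm and grips with 20 to 120 N. Pads are 22 mm wide; open, the fingers measure 114 mm over their backs; the gripper's body (76 mm by 85 mm) begins 54 mm behind the grasp point. The pads swing forward as they close: fully open they stand 13 mm farther back than shut.
Start: joints at [-1.371, 0.091, 1.231, -0, 1.82, -0.057], TCP at [152.391, -580.339, 207.375] pointing down, gripper open.
Joint ranges: [-2.87, 2.87], [-0.86, 2.18], [0.17, 2.46], [-1.51, 4.65], [0.06, 2.69], [-2.65, 2.65]. Speed limits (rad/s): [2.57, 2.57, 3.01, 3.14, 3.14, 3.14].

### API

Orientations are given as a unit quaternion [w, x, y, z].
In Python, from plant import manip, vision, nets gives the robot as it stands.
- The arm moves only by the tool servo_tool, never from a script. Its argument "plan" is a list of rows, each a list of 7 numbers: the turn, a rotation vector about the tool's x, y, z in degrees, then the shift along the tool's x, y, z in cm, then the opening in per cent of the stroke, from 0 (shut) to 100 (fully open). A call has 1 to 5 rows; each row shifts and turns the pose as measured when the row begins, along the tool's axes as they then stand; what a row does not reach is not made up. A row lasts 1/10 s, in which the tool goes at most 50 mm and 8.59 degrees, less where a joint would pass 70% of its speed; a pose out of reach is approached as far as the arm can. A call is refused whole if a number of a shift passes 5 or a number of a turn 8.59, either way. A call with a gripper value outside its range is refused whole. The fingers move at their own pace and stop on an object; "force" is the grip in N (left out, the last holds). Time passes only in rows, so rows that do not move let the fingers close. It gives the time, the measured TCP pose, the force and the opening at its end, in the units of the state.
- manip.sense(): the state, without advancing time (a new reading comes with each control period).
- vision.grab_frame(name): name is "scene" or "side" or "wrist"; returns (picture, depth): 420x560x3 uint8, red, green, blue; 420x560 float32, mm along the optical axis (not along the pixel's ray), 0 where there is no reading.
- vision.camera_params(name): a dict with "intrinsics" (3x3 intrinsics, pixels), "pose" (4x4, takes a point from camera to world coordinates); the wrist camera has in their place "tool_from_camera" (4x4, takes a point from camera to tool coordinates, whose origin is the TCP and whose axes are the flange's). Camera axes: x right, y up, looking along -z (the intrinsics and any distortion apply to the point x, -y, -z); pixel columns grow to the right and rows downward; lengths in mm; the calibration is good to about 2 mm. The wrist camera is an equidistant fisheye: a pixel r from the principal point sees the ray r / f radians off the axis. A picture is of the moment at which its call begins: read the wrist's pose just before it. camera_params takes no time and is no camera call.
- manip.hand_in(): hands the job in, once; it reports no verdict.
Trained networks look in the newest picture that a camera, given by its name, has taken for a name from the list of things; names that differ only in an ending like _2 or _b are one class to them, and where a whole thing is asked for, a point or a joint stands for the part that bears it (a point fixed in the world has none). Each returns a list of dicts, best first, with "conf" (0 to 1); they miss things now and then, are a little off and sometimes report something else, mostly with a low value. They report only what shows in the picture. A call takes as long as a camera call.
- nets.boxes_of(camera, label): "position" ([column, row] in pixels, amid what is visible of it).
The state is a dict: "clock": time; "qpos": joint angles; "qvel": joint speeds; "tau": joint torques, N m; "tool_pos": TCP position; "tool_rot": TCP orientation; "force": force on the tool from outside, world axes, zero at the start; "moment": the same for the moment, N m; "gripper_width": finger opening in mm.
Only numpy, scipy, OpenCV 4.12 (cv2) and the standard library are available. Lean on these libraries where they do the work, as an engineer would, in place of code of your own. Each camera call takes 0.05 s, during which the arm holds its last target. There are 200 camera calls.

## Working session

There is one attempt and no reset: what is moved stays moved. The work goes in short steps, Python scripts to look and compute and a tool call to move; the robot and the scene stay as the last step left them, time stands still between calls to the robot, and variables do not carry over. Pictures are saved under pics/ and viewed, about 8 in all and at most 12, crops included, and the job is handed in when it is done.

Besides the shell and the picture viewer there is one more tool, called after "Request:" by a JSON object that holds its "method" and its "body". servo_tool: Moves the arm, as the interface text tells. Its arguments: {"type":"object","properties":{"plan":{"type":"array"},"force":{"type":"number"}},"required":["plan"]}

```bash
mkdir -p pics; cat > h.py <<'E'
import numpy as np, cv2
from plant import manip, vision, nets
def cloud(n, d):
    p=vision.camera_params(n);K=np.array(p["intrinsics"]);T=np.array(p["pose"])
    v,u=np.mgrid[0:d.shape[0],0:d.shape[1]]
    x=(u-K[0,2])/K[0,0]*d;y=(v-K[1,2])/K[1,1]*d
    P=np.stack([x,-y,-d],-1)@T[:3,:3].T+T[:3,3]
    P[d==0]=np.nan
    return P
E
python3 - <<'E'
from h import *
print(manip.sense())
for n in ("scene","side"):
    im,d=vision.grab_frame(n); cv2.imwrite(f"pics/{n}0.png",im[:,:,::-1]); P=cloud(n,d); np.save(n+"0.npy",P); np.save(n+"im.npy",im)
    print(n,np.array(vision.camera_params(n)["pose"]).round(2).tolist())
    for l in ("wedge","packing","splitter","corner"):
        for r in nets.boxes_of(n,l)[:2]:
            c,w=map(int,r["position"]); print(l,round(r["conf"],2),c,w,P[w,c].round())
E
```

```text
{'clock': 0.0, 'qpos': array([-1.37068136e+00,  9.18359187e-02,  1.23190505e+00, -1.63814681e-05,
        1.81977569e+00, -5.66793365e-02]), 'qvel': array([-0.00088408, -0.00096092,  0.00120826,  0.00151568, -0.00073994,
        0.00084824]), 'tau': array([-6.19943785e-04, -4.58731985e+01, -4.18020880e+01, -2.96058151e-04,
        1.14370056e-02, -5.79469443e-06]), 'tool_pos': array([ 152.32809001, -580.00207931,  206.25381386]), 'tool_rot': array([-9.58960857e-04,  9.91768202e-01,  1.28042602e-01, -7.68533047e-05]), 'force': array([-0.61581555, -0.08805906,  0.78981124]), 'moment': array([-0.01541815,  0.03039864, -0.03187774]), 'gripper_width': 85.11264476447244}
scene [[-0.57, -0.49, 0.65, 1623.87], [0.82, -0.34, 0.47, 810.79], [-0.01, 0.8, 0.6, 1035.82], [0.0, 0.0, 0.0, 1.0]]
wedge 0.89 312 218 [510. 147.  15.]
packing 0.92 405 247 [469. 437.  11.]
splitter 0.77 255 172 [491. -82.  90.]
corner 0.91 259 177 [457. -93.  47.]
side [[1.0, 0.02, -0.02, 529.0], [-0.03, 0.73, -0.68, -897.03], [0.0, 0.68, 0.73, 1054.29], [0.0, 0.0, 0.0, 1.0]]
wedge 0.59 265 193 [501. 133.  16.]
packing 0.79 255 137 [464. 438.  10.]
splitter 0.83 240 247 [ 437. -175.  126.]
corner 0.62 242 248 [ 443. -177.  124.]
corner 0.17 251 139 [449. 432.   5.]
```

View pics/scene0.png

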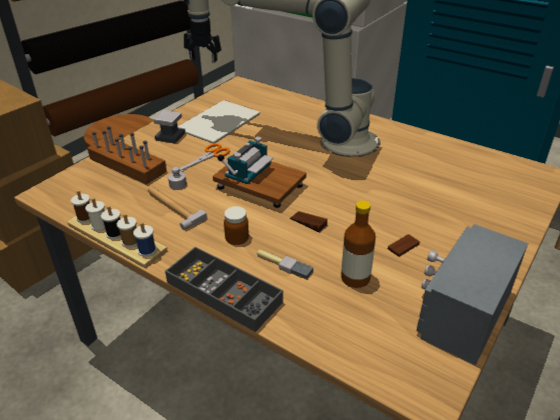

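View pics/side0.png

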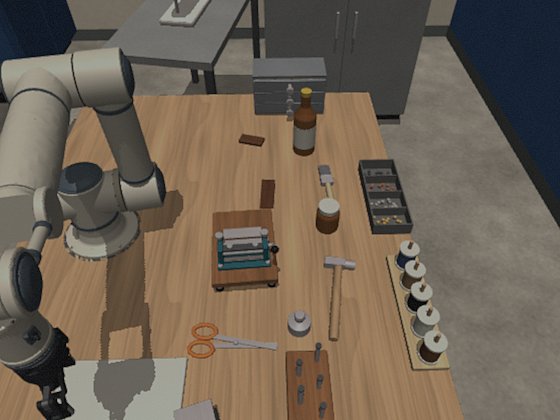

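```bash
python3 - <<'E'
from h import *
for n in ("scene","side"):
    P=np.load(n+"0.npy").reshape(-1,3)
    m=(abs(P[:,2]-52)<5)&(abs(P[:,0]-470)<200)&(abs(P[:,1]+50)<220)
    q=P[m]; print(n,len(q),"z",np.median(q[:,2]))
    print("board",cv2.minAreaRect(q[:,:2].astype(np.float32)), cv2.boxPoints(cv2.minAreaRect(q[:,:2].astype(np.float32))).round().tolist())
    m=(P[:,2]>3.5)&(P[:,2]<29)&(abs(P[:,0]-500)<100)&(P[:,1]>70)&(P[:,1]<240)
    q=P[m]; r=cv2.minAreaRect(q[:,:2].astype(np.float32)); print("wedge",len(q),r,cv2.boxPoints(r).round().tolist())
    A=np.c_[q[:,:2],np.ones(len(q))]; print(np.linalg.lstsq(A,q[:,2],rcond=None)[0])
    b=P[(abs(P[:,2])<8)&(abs(P[:,0]-500)<150)&(P[:,1]>230)&(P[:,1]<380)]; print("bench z",np.median(b[:,2]))
E
```

```text
scene 1341 z 49.9974588380029
board ((444.2535400390625, -100.7261962890625), (188.97750854492188, 264.19769287109375), 3.4852516651153564) [[342.0, 25.0], [358.0, -238.0], [547.0, -227.0], [531.0, 37.0]]
wedge 379 ((491.74859619140625, 159.15914916992188), (177.6241912841797, 159.05445861816406), 19.896203994750977) [[381.0, 204.0], [435.0, 54.0], [602.0, 115.0], [548.0, 264.0]]
[ 2.48382002e-03  9.41917813e-02 -3.19234719e+00]
bench z -2.112554774575983
side 2397 z 51.24867029735458
board ((510.228759765625, -100.48329162597656), (326.84130859375, 262.87738037109375), 3.3746938705444336) [[339.0, 21.0], [355.0, -241.0], [681.0, -222.0], [666.0, 40.0]]
wedge 410 ((500.44818115234375, 154.6557159423828), (193.65426635742188, 162.5304718017578), 2.369457483291626) [[400.0, 232.0], [407.0, 69.0], [601.0, 77.0], [594.0, 240.0]]
[ 3.36346263e-03  1.07659282e-01 -4.37014591e+00]
bench z -0.763030434531629
```

The scene picture shows the wedge at (312,220), to the left of the board's far left corner at about (305,180). The bottle is at (358,250), the jar at (236,225), and the packing piece, away from the wedge, at (405,245). The side picture agrees, with the wedge at (267,193). I'll go up and swing over for a wrist view.

```bash
cat >> h.py <<'E'
from scipy.spatial.transform import Rotation as R
def rows(pos, ydir_deg, n=5):
    """rows (tool axes, cm/deg) to bring TCP to pos, pointing down, tool y at heading ydir_deg"""
    s=manip.sense(); w,x,y,z=s["tool_rot"]; r=R.from_quat([x,y,z,w]); p=np.array(s["tool_pos"])
    a=np.radians(ydir_deg); Y=np.array([np.cos(a),np.sin(a),0]); Z=np.array([0,0,-1.]); 
    G=R.from_matrix(np.c_[np.cross(Y,Z),Y,Z]); pos=np.array(pos,float)
    for i in range(n):
        d=pos-p; L=np.linalg.norm(d); d=d*min(1,48/max(L,1e-9)); t=(r.inv()*G).as_rotvec(degrees=True); m=abs(t).max()
        t=t*min(1,8.5/max(m,1e-9))
        print([*t.round(1).tolist(),*(r.inv().apply(d)/10).round(2).tolist()], "left",round(L,1),round(m,1))
        p=p+d; r=r*R.from_rotvec(t,degrees=True)
    print("heading y",np.degrees(np.arctan2(*r.apply([0,1,0])[1::-1])).round(1))
def st():
    s=manip.sense(); print("t",round(s["clock"],2),"p",s["tool_pos"].round(1),"F",s["force"].round(2),"w",round(s["gripper_width"],1),"q",s["qpos"].round(2))
E
python3 -c "
from h import *
rows([420,-420,300],0,8)"
```

```text
[-0.0, -0.0, -8.5, 4.42, -1.28, -1.37] left 325.4 75.3
[-0.0, -0.0, -8.5, 4.56, -0.62, -1.37] left 277.4 66.8
[-0.0, -0.0, -8.5, 4.6, 0.06, -1.37] left 229.4 58.3
[-0.0, -0.0, -8.5, 4.54, 0.74, -1.37] left 181.4 49.8
[-0.0, -0.0, -8.5, 4.38, 1.41, -1.37] left 133.4 41.3
[-0.0, -0.0, -8.5, 4.13, 2.04, -1.37] left 85.4 32.8
[-0.0, -0.0, -8.5, 2.95, 2.05, -1.07] left 37.4 24.3
[-0.0, -0.0, -8.5, 0.0, 0.0, 0.0] left 0.0 15.8
heading y -7.3
```

Request:
{"method": "servo_tool", "body": {"plan": [[0, 0, -8.5, 4.4, -1.3, -1.4, 0], [0, 0, -8.5, 4.5, -0.6, -1.4, 0], [0, 0, -8.5, 4.6, 0, -1.4, 0], [0, 0, -8.5, 4.5, 0.7, -1.4, 0], [0, 0, -8.5, 4.4, 1.4, -1.4, 0]], "force": 40}}

```text
clock: 1.0
tool_pos: [347.8, -459.5, 275.3]
tool_rot: [-0.003, 0.876, 0.481, -0.0]
force: [-0.2, -1.4, 0.4]
gripper_width: 12.1
```

```bash
python3 -c "
from h import *
st(); rows([480,130,300],0,5)"
```

```text
t 1.0 p [ 347.8 -459.5  275.3] F [-0.19 -1.38  0.45] w 12.1 q [-0.98  0.06  1.14 -0.    1.95 -0.42]
[-0.1, -0.1, -8.5, 4.51, -1.63, -0.18] left 604.6 32.4
[-0.1, -0.1, -8.5, 4.7, -0.94, -0.18] left 556.6 23.9
[-0.1, -0.1, -8.5, 4.79, -0.23, -0.19] left 508.6 15.4
[-0.1, -0.0, -6.9, 4.77, 0.48, -0.19] left 460.6 6.9
[0.0, 0.0, 0.0, 4.68, 1.05, -0.2] left 412.6 0.0
heading y -0.0
```

Request:
{"method": "servo_tool", "body": {"plan": [[0, 0, -8.5, 4.5, -1.6, -0.5, 0], [0, 0, -8.5, 4.7, -0.9, -0.5, 0], [0, 0, -8.5, 4.8, -0.2, -0.5, 0], [0, 0, -7, 4.8, 0.5, 0, 0], [0, 0, 0, 4.7, 1, 0, 0]]}}

```text
clock: 1.5
tool_pos: [404.8, -218.2, 290.9]
tool_rot: [-0.003, 0.701, 0.713, 0.002]
force: [0.9, 0.4, 0.5]
gripper_width: 0.4
```

```bash
python3 -c "
from h import *
st(); rows([480,120,300],0,5)"
```

```text
t 1.5 p [ 404.8 -218.2  290.9] F [0.86 0.39 0.5 ] w 0.4 q [-0.57 -0.24  1.4   0.    1.99 -0.59]
[-0.1, -0.4, 0.9, 4.67, 1.12, -0.1] left 346.6 0.9
[-0.0, -0.0, 0.0, 4.68, 1.04, -0.13] left 298.6 0.0
[0.0, 0.0, 0.0, 4.68, 1.04, -0.13] left 250.6 0.0
[0.0, 0.0, 0.0, 4.68, 1.04, -0.13] left 202.6 0.0
[0.0, 0.0, 0.0, 4.68, 1.04, -0.13] left 154.6 0.0
heading y 0.0
```

Request:
{"method": "servo_tool", "body": {"plan": [[0, 0, 0, 4.7, 1.1, -0.1, 0], [0, 0, 0, 4.7, 1.1, -0.1, 0], [0, 0, 0, 4.7, 1.1, -0.1, 0], [0, 0, 0, 4.7, 1.1, -0.1, 0], [0, 0, 0, 4.7, 1.1, -0.1, 0]]}}

```text
clock: 2.0
tool_pos: [455.5, 26.6, 299.2]
tool_rot: [-0.001, 0.702, 0.712, 0.003]
force: [1.0, -0.3, -0.1]
gripper_width: 0.0
```

Request:
{"method": "servo_tool", "body": {"plan": [[0, 0, 0, 4.0, 0.8, 0, 0], [0, 0, 0, 4.0, 0.8, 0, 0], [0, 0, 0, 1, 0, 0, 0], [0, 0, 0, 0, 0, 0, 0]]}}

```text
clock: 2.4
tool_pos: [469.7, 126.1, 300.0]
tool_rot: [-0.001, 0.699, 0.716, 0.004]
force: [-0.1, -0.3, -0.0]
gripper_width: 0.2
```

```bash
cat >> h.py <<'E'
def wcloud(d,s):
    p=vision.camera_params("wrist"); K=np.array(p["intrinsics"]); T=np.array(p["tool_from_camera"])
    v,u=np.mgrid[0:d.shape[0],0:d.shape[1]]
    a=(u-K[0,2])/K[0,0]; b=(v-K[1,2])/K[1,1]; th=np.hypot(a,b); k=np.tan(th)/np.maximum(th,1e-9)
    P=np.stack([a*k*d,-b*k*d,-d],-1)@T[:3,:3].T+T[:3,3]
    w,x,y,z=s["tool_rot"]; P=P@R.from_quat([x,y,z,w]).as_matrix().T+s["tool_pos"]
    P[(d==0)|(th>1.4)]=np.nan
    return P
E
python3 - <<'E'
from h import *
st(); s=manip.sense(); im,d=vision.grab_frame("wrist"); P=wcloud(d,s); np.save("w1.npy",P); np.save("w1im.npy",im); cv2.imwrite("pics/w1.png",im[:,:,::-1])
print(np.array(vision.camera_params("wrist")["tool_from_camera"]).round(2).tolist())
for l in ("wedge","corner","splitter"):
    for r in nets.boxes_of("wrist",l)[:2]:
        c,w=map(int,r["position"]); print(l,round(r["conf"],2),c,w,P[w,c].round())
E
```

```text
t 2.4 p [469.7 126.1 300. ] F [-0.14 -0.28 -0.03] w 0.2 q [ 0.19 -0.18  1.33  0.01  1.99  0.17]
[[-0.0, 0.96, 0.29, 74.26], [1.0, 0.0, 0.0, -0.67], [-0.0, 0.29, -0.96, -165.71], [0.0, 0.0, 0.0, 1.0]]
wedge 0.82 307 155 [508. 141.  14.]
corner 0.69 235 255 [410.   3.  51.]
corner 0.19 436 122 [699. 201.  19.]
splitter 0.66 234 258 [408.  -2.  51.]
```

View pics/w1.png

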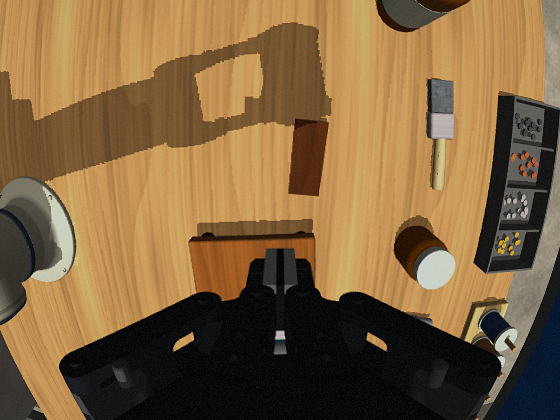

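The wrist view shows the wedge with corners (295,120), (328,121), (320,195) and (289,193), the board's left edge on row 237 between columns 191 and 315, and the foot near (301,235).

```bash
python3 - <<'E'
from h import *
P=np.load("w1.npy"); im=np.load("w1im.npy")
for c,r in [(295,120),(328,121),(320,195),(289,193)]: print("wc",np.nanmedian(P[r-1:r+2,c-1:c+2].reshape(-1,3),0).round(1))
hsv=cv2.cvtColor(im,cv2.COLOR_RGB2HSV)
g=np.zeros(im.shape[:2],np.uint8); g[110:205,280:335]=1
med=im[150,307].astype(int); print(med)
lum=im.astype(int)
m=((lum[...,0]-lum[...,2]>15)&(lum[...,0]<120)&(g>0)&(abs(lum-med).sum(2)<50)).astype(np.uint8)
m=cv2.morphologyEx(m,cv2.MORPH_OPEN,np.ones((3,3)))
q=P[m>0]; q=q[~np.isnan(q[:,0])]; r=cv2.minAreaRect(q[:,:2].astype(np.float32)); print("wedge",len(q),r,cv2.boxPoints(r).round(1).tolist())
A=np.c_[q[:,:2],np.ones(len(q))]; k=np.linalg.lstsq(A,q[:,2],rcond=None)[0]; print("slope",k, "dir thin deg",np.degrees(np.arctan2(-k[1],-k[0])))
Q=P.reshape(-1,3); b=Q[(abs(Q[:,2]-51)<6)&(abs(Q[:,0]-450)<140)&(Q[:,1]<60)&(Q[:,1]>-60)]
v=(P[...,2]>42)&(P[...,2]<60)
# left edge of the board: per column topmost board pixel
E=[];
for c in range(194,313,4):
    rr=np.where(v[225:265,c])[0]
    if len(rr): E.append(P[225+rr[0],c])
E=np.array(E); print("zmed",np.median(b[:,2])); f=np.polyfit(E[:,0],E[:,1],1); print("left edge",f,np.degrees(np.arctan(f[0])),E[::6].round(1))
R_=[];L=[]
for row in range(242,262,3):
    cc=np.where(v[row,180:330])[0]; R_.append(P[row,180+cc[-1]]); L.append(P[row,180+cc[0]])
print("far edge",np.round(R_,1).tolist()); print("near edge",np.round(L,1).tolist())
E
```

```text
wc [489.9 189.6   9.4]
wc [ 5.379e+02  1.898e+02 -4.000e-01]
wc [531.4  79.9  -0.8]
wc [484.8  82.8   2. ]
[82 43 15]
wedge 2242 ((508.8737487792969, 135.6046142578125), (110.26637268066406, 45.08784103393555), 87.1111068725586) [[483.6000061035156, 81.69999694824219], [528.5999755859375, 79.4000015258789], [534.2000122070312, 189.5], [489.1000061035156, 191.8000030517578]]
slope [ 2.01320063e-02  1.96758147e-01 -2.38830860e+01] dir thin deg -95.84208998435952
zmed 50.88579350450037
left edge [0.05801173 2.4219625 ] 3.3201064094803834 [[349.3  22.2  42.9]
 [384.9  25.3  43.3]
 [419.4  26.6  43.8]
 [453.1  28.3  42.1]
 [486.6  30.4  45.5]]
far edge [[520.0, 25.5, 50.3], [520.4, 20.7, 49.8], [520.7, 16.1, 49.8], [520.9, 11.8, 50.5], [521.3, 6.6, 49.3], [521.5, 2.2, 50.0], [521.8, -2.5, 50.2]]
near edge [[341.4, 19.3, 48.1], [343.4, 16.1, 51.2], [343.2, 11.6, 51.6], [344.0, 6.4, 50.5], [343.9, 2.2, 51.7], [342.9, -3.7, 49.5], [344.3, -8.0, 50.6]]
```

```bash
python3 -c "
from h import *
rows([566,162,60],3.4,7)
P=np.load('side0.npy').reshape(-1,3)
for z0,z1,nm in ((60,110,'jar?'),(100,250,'bottle?')):
    q=P[(P[:,2]>z0)&(P[:,2]<z1)&(P[:,0]>500)&(P[:,0]<800)&(P[:,1]>-60)&(P[:,1]<520)]; print(nm,np.percentile(q,[2,50,98],0).round())
"
```

```text
[0.3, -0.4, -2.3, 0.64, 1.75, 4.42] left 261.6 2.3
[-0.0, -0.0, 0.0, 0.6, 1.8, 4.41] left 213.6 0.0
[-0.0, -0.0, 0.0, 0.6, 1.8, 4.41] left 165.6 0.0
[0.0, 0.0, 0.0, 0.6, 1.8, 4.41] left 117.6 0.0
[0.0, 0.0, 0.0, 0.6, 1.8, 4.41] left 69.6 0.0
[-0.0, -0.0, 0.0, 0.27, 0.81, 1.98] left 21.6 0.0
[-0.0, -0.0, 0.0, 0.0, 0.0, 0.0] left 0.0 0.0
heading y 3.4
jar? [[606. -35.  61.]
 [674.   3.  91.]
 [719. 357. 107.]]
bottle? [[604. 329. 103.]
 [639. 350. 162.]
 [676. 378. 249.]]
```

Request:
{"method": "servo_tool", "body": {"plan": [[0.3, -0.4, -2.3, 1, 2.5, 3.5, 0], [0, 0, 0, 1, 2.5, 3.5, 0], [0, 0, 0, 0.8, 2.5, 4, 0], [0, 0, 0, 0.5, 1.5, 4.4, 0], [0, 0, 0, 0.3, 0.6, 4.4, 0]]}}

```text
clock: 3.1
tool_pos: [574.6, 157.1, 110.5]
tool_rot: [0.008, 0.69, 0.724, 0.009]
force: [-0.3, 0.3, -0.7]
gripper_width: 0.1
```

```bash
python3 -c "
from h import *
st(); rows([566,162,9],3.4,3)"
```

```text
t 3.1 p [574.6 157.1 110.5] F [-0.3   0.32 -0.71] w 0.1 q [ 0.21  0.06  1.44 -0.    1.62  0.16]
[1.4, -0.0, -0.6, 0.25, -0.51, 4.77] left 101.9 1.4
[-0.0, -0.0, 0.0, 0.26, -0.39, 4.78] left 53.9 0.0
[-0.0, 0.0, 0.0, 0.03, -0.05, 0.59] left 5.9 0.0
heading y 3.4
```

Request:
{"method": "servo_tool", "body": {"plan": [[1.4, 0, -0.6, 0.25, -0.4, 4, 0], [0, 0, 0, 0.2, -0.3, 4, 0], [0, 0, 0, 0, -0.1, 1, 0], [0, 0, 0, 0, 0, 0, 0]]}}

```text
clock: 3.5
tool_pos: [564.3, 153.5, 9.7]
tool_rot: [-0.004, 0.689, 0.724, -0.005]
force: [-0.2, 0.2, 0.4]
gripper_width: -0.1
```

```bash
python3 -c "
from h import *
st(); rows([566,162,9],3.4,2)"
```

```text
t 3.5 p [564.3 153.5   9.7] F [-0.21  0.18  0.37] w -0.1 q [ 0.21  0.12  1.56 -0.    1.48  0.16]
[-0.7, 0.1, -0.6, 0.84, 0.21, 0.06] left 8.7 0.7
[0.0, -0.0, 0.0, 0.0, 0.0, 0.0] left 0.0 0.0
heading y 3.4
```

Request:
{"method": "servo_tool", "body": {"plan": [[-0.7, 0, 0, 0.7, 0, 0, 0], [0, 0, 0, 0.1, -1, 0, 0], [0, 0, 0, 0.05, -0.7, 0, 0], [0, 0, 0, 0.05, -0.7, 0, 0], [0, 0, 0, 0.03, -0.4, 0, 0]]}}

```text
clock: 4.0
tool_pos: [539.1, 161.9, 19.9]
tool_rot: [0.005, 0.69, 0.724, 0.006]
force: [-0.0, 0.2, 0.6]
gripper_width: 0.1
```

```bash
cat >> h.py <<'E'
def wedge(name, box=None):
    s=manip.sense(); im,d=vision.grab_frame("wrist"); P=wcloud(d,s); np.save(name+".npy",P); cv2.imwrite(f"pics/{name}.png",im[:,:,::-1])
    L=im.astype(int); m=((abs(L-[82,43,15]).sum(2)<55)&(P[...,2]>-2)&(P[...,2]<30)&(P[...,1]>-10)&(P[...,1]<230)&(abs(P[...,0]-505)<70)).astype(np.uint8)
    m=cv2.morphologyEx(m,cv2.MORPH_OPEN,np.ones((3,3)))
    n,lab,stt,_=cv2.connectedComponentsWithStats(m); i=1+np.argmax(stt[1:,4]); q=P[lab==i]
    r=cv2.minAreaRect(q[:,:2].astype(np.float32)); print("wedge",len(q),np.round(r[0],1),np.round(r[1],1),round(r[2],1),cv2.boxPoints(r).round(1).tolist(),"px",stt[i])
E
python3 -c "
from h import *
st(); wedge('w2')"
```

```text
t 4.0 p [539.1 161.9  19.9] F [-0.03  0.22  0.6 ] w 0.1 q [ 0.23  0.02  1.64 -0.    1.47  0.19]
wedge 3055 [504.1 143.4] [50.2 40.9] 70.4 [[476.5, 126.5999984741211], [515.0, 112.9000015258789], [531.7999877929688, 160.1999969482422], [493.29998779296875, 173.89999389648438]] px [ 193  230   72   71 3055]
```

View pics/w2.png

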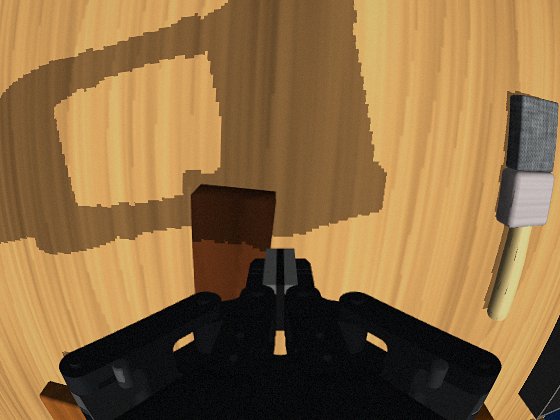

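The picture shows the wedge's blunt end at (192,188)–(276,191), with the shut fingertips at (280,260) beside its far edge.

```bash
python3 -c "
from h import *
P=np.load('w2.npy')
for c,r in [(196,190),(230,190),(271,193),(269,230),(195,230)]: print(c,r,P[r,c].round(1))
st(); rows([531,160,9],3.4,3)"
```

```text
196 190 [491.  191.8  15.2]
230 190 [509.  190.6   7.9]
271 193 [532.3 188.8   4.1]
269 230 [532.1 172.   19.7]
195 230 [490.5 169.5  18.6]
t 4.05 p [538.9 162.   19.9] F [ 0.81 -0.26  0.24] w 0.0 q [ 0.23  0.02  1.64 -0.    1.47  0.19]
[0.9, -0.0, -0.7, -0.16, -0.81, 1.08] left 13.6 0.9
[-0.0, -0.0, 0.0, 0.0, 0.0, 0.0] left 0.0 0.0
[0.0, -0.0, 0.0, 0.0, 0.0, 0.0] left 0.0 0.0
heading y 3.4
```

Request:
{"method": "servo_tool", "body": {"plan": [[0.9, 0, -0.7, 0, 0.4, 0.6, 0], [0, 0, 0, 0, 0, 0.5, 0], [0, 0, 0, 0, 0, 0, 0]]}}

```text
clock: 4.35
tool_pos: [543.6, 162.4, 8.9]
tool_rot: [-0.0, 0.685, 0.729, 0.0]
force: [-0.8, -0.7, 0.8]
gripper_width: 0.1
```

```bash
python3 -c "
from h import *
st(); rows([538,161,9],3.4,1)"
```

```text
t 4.35 p [543.6 162.4   8.9] F [-0.84 -0.69  0.84] w 0.1 q [0.23 0.06 1.62 0.   1.46 0.17]
[-0.0, -0.0, 0.1, -0.11, -0.56, -0.01] left 5.7 0.1
heading y 3.4
```

Request:
{"method": "servo_tool", "body": {"plan": [[0, 0, 0, 0, -0.5, 0, 0], [0, 0, 0, 0, -0.5, 0, 0], [0, 0, 0, 0, -0.4, 0, 0], [0, 0, 0, 0, 0, 0, 0]]}}

```text
clock: 4.75
tool_pos: [528.0, 161.2, 7.5]
tool_rot: [-0.001, 0.685, 0.728, -0.001]
force: [0.4, 0.9, 0.2]
gripper_width: -0.1
```

```bash
python3 -c "
from h import *
st(); wedge('w3'); P=np.load('w3.npy'); im=cv2.imread('pics/w3.png'); cv2.imwrite('pics/w3c.png',cv2.resize(im[150:300,150:350],None,fx=3,fy=3,interpolation=cv2.INTER_NEAREST))"
```

```text
t 4.75 p [528.  161.2   7.5] F [0.38 0.85 0.24] w -0.1 q [0.23 0.02 1.66 0.   1.46 0.17]
wedge 1676 [499.  143.5] [36.5 24.6] 84.1 [[484.8999938964844, 126.5999984741211], [509.29998779296875, 124.0999984741211], [513.0999755859375, 160.39999389648438], [488.6000061035156, 162.89999389648438]] px [ 207  250   46   51 1676]
```

View pics/w3c.png

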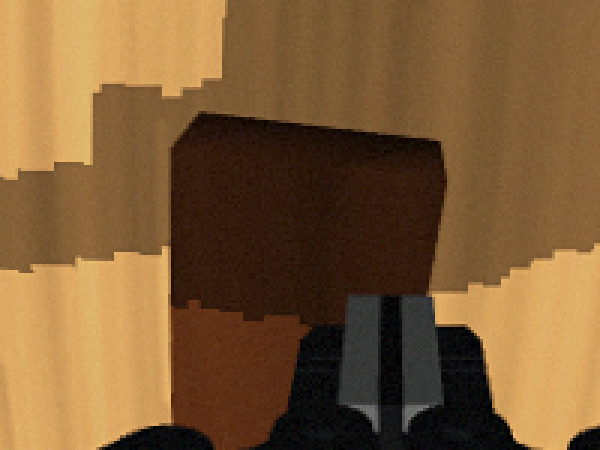

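The crop shows the blunt face between its bottom edge (200,112)–(440,140) and its top edge (173,150)–(445,185), with the fingertip against the wedge's far side at (430,300).

```bash
cat >> h.py <<'E'
def seg(P,im):
    L=im.astype(int)
    # wedge pixels by geometry: height over bench
    m=(P[...,2]>4)&(P[...,2]<30)&(P[...,1]>60)&(P[...,1]<230)&(abs(P[...,0]-500)<70)
    return P[m]
E
python3 - <<'E'
from h import *
P=np.load('w3.npy')
for c,r in [(58,52),(59,60),(145,64),(147,64),(144,90),(140,100),(75,50),(120,56)]: 
    print(c,r,P[150+r,150+c].round(1))
# far and near top edges per row
for row in (216,225,235,243):
    z=P[row,200:305]; k=np.where(z[:,2]>12)[0]; print(row,z[k[0]].round(1),z[k[-1]].round(1))
# blunt top edge: highest z per column
for c in range(212,296,12):
    col=P[185:225,c]; k=np.argmax(col[:,2]>18); print(c,col[k].round(1))
E
```

```text
58 52 [490.7 190.1  23.9]
59 60 [490.9 185.7  22.9]
145 64 [533.3 186.3  22.7]
147 64 [534.2 186.7  23.8]
144 90 [535.5 162.5  -1.5]
140 100 [531.4 173.2  36.4]
75 50 [498.7 191.   21.7]
120 56 [520.9 189.6  22.6]
216 [489.6 182.1  21.6] [534.3 185.7  23.8]
225 [489.6 177.4  22.1] [533.7 180.5  22.5]
235 [489.1 171.2  20.1] [533.7 174.8  21.7]
243 [488.8 166.1  18.9] [533.2 169.4  19.2]
212 [491.7 191.5  19.5]
224 [497.7 191.1  18.5]
236 [503.7 190.8  18.2]
248 [509.8 190.2  18.3]
260 [515.8 190.3  19.3]
272 [521.8 189.7  19.5]
284 [527.8 189.1  19.6]
```

```bash
python3 - <<'E'
from h import *
P=np.load('w3.npy'); s=manip.sense(); st()
p=vision.camera_params("wrist"); K=np.array(p["intrinsics"]); T=np.linalg.inv(np.array(p["tool_from_camera"]))
print(K.round(1).tolist())
for t in ([0,0,0],[11,0,0],[11,5,0],[11,-5,0],[0,0,-10]):
    c=T@[*t,1]; a,b,w=c[0],-c[1],-c[2]; r=np.hypot(a,b); th=np.arctan2(r,w); print(t,(K[:2,2]+K[0,0]*th*np.array([a,b])/r).round(1))
for row in range(240,290,4): print(row,P[row,272:298:5].round(0).tolist())
E
```

```text
t 4.8 p [528.2 161.2   7.6] F [-0.27  0.01  0.2 ] w 0.0 q [0.23 0.02 1.66 0.   1.46 0.17]
[[325.2, 0.0, 279.8], [0.0, 325.2, 205.4], [0.0, 0.0, 1.0]]
[0, 0, 0] [280.9 247.6]
[11, 0, 0] [281.  229.1]
[11, 5, 0] [290.1 229.1]
[11, -5, 0] [271.8 229.1]
[0, 0, -10] [281.  255.3]
240 [[523.0, 171.0, 21.0], [525.0, 171.0, 21.0], [528.0, 171.0, 21.0], [530.0, 172.0, 21.0], [533.0, 171.0, 20.0], [537.0, 163.0, -1.0]]
244 [[523.0, 169.0, 20.0], [525.0, 169.0, 20.0], [528.0, 169.0, 20.0], [531.0, 169.0, 20.0], [533.0, 169.0, 20.0], [537.0, 161.0, 1.0]]
248 [[523.0, 166.0, 20.0], [526.0, 166.0, 19.0], [528.0, 166.0, 19.0], [531.0, 167.0, 20.0], [533.0, 167.0, 20.0], [538.0, 157.0, -2.0]]
252 [[523.0, 173.0, 39.0], [525.0, 173.0, 39.0], [528.0, 173.0, 38.0], [530.0, 173.0, 39.0], [532.0, 173.0, 38.0], [538.0, 155.0, -1.0]]
256 [[523.0, 174.0, 45.0], [525.0, 173.0, 43.0], [528.0, 173.0, 44.0], [530.0, 173.0, 43.0], [532.0, 174.0, 44.0], [538.0, 152.0, -1.0]]
260 [[523.0, 173.0, 47.0], [526.0, 173.0, 48.0], [528.0, 173.0, 46.0], [530.0, 173.0, 47.0], [532.0, 173.0, 47.0], [535.0, 169.0, 38.0]]
264
[... 255 characters left out ...]
, 170.0, 47.0]]
272 [[524.0, 173.0, 58.0], [526.0, 173.0, 59.0], [528.0, 174.0, 59.0], [530.0, 173.0, 58.0], [532.0, 173.0, 58.0], [534.0, 169.0, 50.0]]
276 [[524.0, 173.0, 61.0], [526.0, 173.0, 61.0], [528.0, 173.0, 61.0], [530.0, 173.0, 62.0], [532.0, 173.0, 61.0], [534.0, 169.0, 54.0]]
280 [[524.0, 173.0, 64.0], [526.0, 173.0, 65.0], [528.0, 173.0, 64.0], [530.0, 173.0, 65.0], [531.0, 173.0, 65.0], [533.0, 174.0, 65.0]]
284 [[524.0, 173.0, 69.0], [526.0, 173.0, 68.0], [528.0, 173.0, 68.0], [529.0, 173.0, 68.0], [531.0, 174.0, 68.0], [533.0, 174.0, 68.0]]
288 [[524.0, 172.0, 68.0], [526.0, 172.0, 68.0], [528.0, 172.0, 68.0], [530.0, 171.0, 68.0], [531.0, 175.0, 73.0], [533.0, 176.0, 74.0]]
```

```bash
python3 - <<'E'
from h import *
print(manip.grip_point_offset)
out=[]
for n in ("side","scene"):
    im,d=vision.grab_frame(n); P=cloud(n,d); np.save(n+"3.npy",P)
    p=vision.camera_params(n);K=np.array(p["intrinsics"]);T=np.linalg.inv(np.array(p["pose"]))
    for z in (7.5,36):
        c=T@[528,161,z,1]; u=K[0,2]+K[0,0]*c[0]/-c[2]; v=K[1,2]-K[1,1]*c[1]/-c[2]; print(n,z,round(u),round(v))
    u,v=int(u),int(v); out.append(cv2.resize(im[v-45:v+35,u-50:u+50,::-1],None,fx=4,fy=4))
    q=P.reshape(-1,3); q=q[(abs(q[:,0]-528)<11)&(abs(q[:,1]-161)<14)&(q[:,2]>24)&(q[:,2]<90)]; print(n,len(q),np.sort(q[:,2])[:15].round())
cv2.imwrite("pics/both3.png",np.hstack(out))
E
```

```text
-18.700000000000003
side 7.5 273 189
side 36 273 183
side 73 [31. 31. 35. 35. 38. 39. 40. 41. 42. 43. 44. 45. 45. 46. 46.]
scene 7.5 313 225
scene 36 313 217
scene 48 [24. 30. 31. 33. 35. 36. 37. 38. 38. 42. 46. 46. 46. 46. 48.]
```

View pics/both3.png

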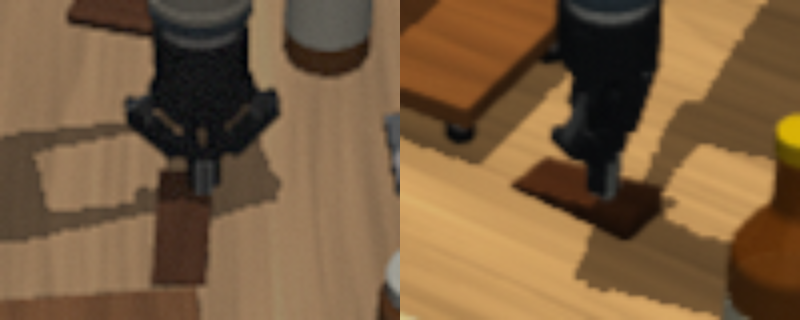

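The picture shows, in both views, the tips hanging above the wedge, so the physical tip sits about 20–28 mm above the reported TCP. I'll move clear of the wedge and find the bench by touch.

Request:
{"method": "servo_tool", "body": {"plan": [[0, 0, 0, 0, 1.5, 0, 0], [0, 0, 0, 0, 1.5, 0, 0], [0, 0, 0, 0, 0, 0.4, 0], [0, 0, 0, 0, 0, 0.4, 0]]}}

```text
clock: 5.3
tool_pos: [560.0, 163.3, 0.5]
tool_rot: [-0.0, 0.685, 0.728, 0.0]
force: [0.1, 0.1, -0.4]
gripper_width: 0.2
```

Request:
{"method": "servo_tool", "body": {"plan": [[0, 0, 0, 0, 0, 0.4, 0], [0, 0, 0, 0, 0, 0, 0]]}}

```text
clock: 5.5
tool_pos: [558.6, 163.2, -5.1]
tool_rot: [-0.001, 0.685, 0.728, -0.001]
force: [-0.2, 0.3, -0.4]
gripper_width: 0.1
```

Request:
{"method": "servo_tool", "body": {"plan": [[0, 0, 0, 0, 0, 0.4, 0], [0, 0, 0, 0, 0, 0, 0]]}}

```text
clock: 5.7
tool_pos: [557.8, 163.2, -9.8]
tool_rot: [-0.001, 0.685, 0.729, -0.001]
force: [0.6, 0.2, 0.1]
gripper_width: 0.3
```

Request:
{"method": "servo_tool", "body": {"plan": [[0, 0, 0, 0, 0, 0.4, 0], [0, 0, 0, 0, 0, 0, 0]]}}

```text
clock: 5.9
tool_pos: [557.5, 163.2, -14.0]
tool_rot: [-0.001, 0.685, 0.729, -0.001]
force: [0.1, 0.5, 0.4]
gripper_width: 0.2
```

Request:
{"method": "servo_tool", "body": {"plan": [[0, 0, 0, 0, 0, 0.3, 0], [0, 0, 0, 0, 0, 0, 0]]}}

```text
clock: 6.1
tool_pos: [557.5, 163.2, -17.2]
tool_rot: [-0.001, 0.685, 0.729, -0.001]
force: [0.2, 0.3, -0.4]
gripper_width: 0.3
```

Request:
{"method": "servo_tool", "body": {"plan": [[0, 0, 0, 0, 0, 0.25, 0], [0, 0, 0, 0, 0, 0, 0]]}}

```text
clock: 6.3
tool_pos: [557.6, 163.2, -19.8]
tool_rot: [-0.001, 0.685, 0.729, -0.001]
force: [-0.0, -1.0, -0.0]
gripper_width: -0.3
```

Request:
{"method": "servo_tool", "body": {"plan": [[0, 0, 0, 0, 0, 0.25, 0], [0, 0, 0, 0, 0, 0, 0]]}}

```text
clock: 6.5
tool_pos: [557.7, 163.3, -22.4]
tool_rot: [-0.001, 0.685, 0.729, -0.001]
force: [-0.1, -0.2, -0.4]
gripper_width: 0.2
```

Request:
{"method": "servo_tool", "body": {"plan": [[0, 0, 0, 0, 0, 0.2, 0], [0, 0, 0, 0, 0, 0, 0]]}}

```text
clock: 6.7
tool_pos: [558.3, 163.4, -23.7]
tool_rot: [-0.001, 0.685, 0.729, -0.0]
force: [0.4, -0.7, -0.6]
gripper_width: -0.1
```

Request:
{"method": "servo_tool", "body": {"plan": [[0, 0, 0, 0, 0, 0.2, 0], [0, 0, 0, 0, 0, 0, 0]]}}

```text
clock: 6.9
tool_pos: [558.8, 163.5, -23.3]
tool_rot: [-0.0, 0.685, 0.729, 0.0]
force: [0.1, -0.5, -0.1]
gripper_width: -0.1
```

Request:
{"method": "servo_tool", "body": {"plan": [[0, 0, 0, 0, 0, 0.2, 0], [0, 0, 0, 0, 0, 0, 0]]}}

```text
clock: 7.1
tool_pos: [559.5, 163.6, -23.6]
tool_rot: [0.0, 0.685, 0.729, 0.001]
force: [-0.4, 0.3, -0.6]
gripper_width: -0.1
```

```bash
python3 - <<'E'
from h import *
st(); s=manip.sense(); print(s["tau"].round(2),s["moment"].round(3))
im,d=vision.grab_frame("wrist"); P=wcloud(d,s); cv2.imwrite("pics/w4.png",im[:,:,::-1])
for row in range(236,268,3): print(row,P[row,272:292:9].round(0).tolist())
im,d=vision.grab_frame("side"); P=cloud("side",d); q=P.reshape(-1,3); q=q[(abs(q[:,0]-559)<11)&(abs(q[:,1]-163)<14)&(q[:,2]>3)&(q[:,2]<90)]; print(len(q),np.sort(q[:,2])[:15].round())
st(); print(manip.sense()["tau"].round(2))
E
```

```text
t 7.1 p [559.5 163.6 -23.6] F [-0.4   0.31 -0.61] w -0.1 q [0.23 0.12 1.61 0.   1.41 0.16]
[ 1.000e-02 -4.544e+01 -3.994e+01  0.000e+00  9.000e-02 -0.000e+00] [ 0.005  0.045 -0.026]
236 [[554.0, 180.0, -0.0], [558.0, 180.0, -0.0], [563.0, 180.0, -0.0]]
239 [[554.0, 178.0, -1.0], [558.0, 178.0, -1.0], [563.0, 179.0, -1.0]]
242 [[554.0, 176.0, -1.0], [559.0, 177.0, -1.0], [563.0, 177.0, -1.0]]
245 [[554.0, 175.0, -1.0], [559.0, 175.0, -1.0], [563.0, 176.0, -0.0]]
248 [[554.0, 174.0, -0.0], [559.0, 173.0, -1.0], [563.0, 174.0, -1.0]]
251 [[554.0, 175.0, 7.0], [559.0, 175.0, 6.0], [563.0, 175.0, 6.0]]
254 [[555.0, 176.0, 11.0], [559.0, 175.0, 10.0], [563.0, 176.0, 10.0]]
257 [[555.0, 176.0, 14.0], [559.0, 176.0, 13.0], [562.0, 176.0, 14.0]]
260 [[555.0, 176.0, 17.0], [559.0, 176.0, 16.0], [562.0, 176.0, 16.0]]
263 [[555.0, 175.0, 19.0], [559.0, 176.0, 19.0], [562.0, 176.0, 20.0]]
266 [[555.0, 175.0, 22.0], [559.0, 175.0, 22.0], [562.0, 175.0, 21.0]]
82 [ 4.  5.  6.  8.  9.  9. 10. 10. 12. 15. 15. 15. 15. 15. 16.]
t 7.2 p [559.5 163.6 -23.8] F [-0.59 -0.27  3.92] w -0.2 q [0.23 0.12 1.61 0.   1.41 0.16]
[-1.000e-02 -4.328e+01 -3.811e+01 -0.000e+00 -1.600e-01  0.000e+00]
```

The bench contact shows at reported z ≈ -23.7 (3.9 N and rising), so the tip is the reported z + 23.5. Raising the tip to about 8 mm and pushing the wedge's far side.

Request:
{"method": "servo_tool", "body": {"plan": [[0, 0, 0, -0.2, 0, -0.8, 0], [0, 0, 0, 0, -1, 0, 0], [0, 0, 0, 0, -0.8, 0, 0], [0, 0, 0, 0, 0, 0, 0]]}}

```text
clock: 7.6
tool_pos: [539.4, 160.0, -16.7]
tool_rot: [-0.0, 0.685, 0.729, 0.0]
force: [-0.1, 0.7, 1.2]
gripper_width: 0.2
```

```bash
python3 -c "
from h import *
st(); rows([524,161,-15.5],3.4,1)"
```

```text
t 7.6 p [539.4 160.  -16.7] F [-0.06  0.68  1.21] w 0.2 q [0.23 0.07 1.66 0.   1.42 0.17]
[-0.0, -0.0, 0.1, 0.19, -1.53, -0.12] left 15.5 0.1
heading y 3.4
```

Request:
{"method": "servo_tool", "body": {"plan": [[0, 0, 0, 0, -0.5, 0, 0], [0, 0, 0, 0, -0.4, 0, 0], [0, 0, 0, 0, -0.4, 0, 0], [0, 0, 0, 0, 0, 0, 0]]}}

```text
clock: 8.0
tool_pos: [524.9, 159.2, -16.9]
tool_rot: [-0.0, 0.685, 0.729, 0.0]
force: [-0.4, 0.5, 0.2]
gripper_width: -0.1
```

```bash
cat >> h.py <<'E'
def bl(name):
    "wedge blunt line and side edges seen by the wrist camera"
    s=manip.sense(); im,d=vision.grab_frame("wrist"); P=wcloud(d,s); np.save(name+".npy",P); cv2.imwrite(f"pics/{name}.png",im[:,:,::-1])
    Q=P[:248].reshape(-1,3); q=Q[(Q[:,2]>5)&(Q[:,2]<27)&(abs(Q[:,0]-505)<50)&(Q[:,1]>60)&(Q[:,1]<215)]
    top=[q[(abs(q[:,0]-x)<2)][:,1].max() for x in range(495,525,3)]
    f=np.polyfit(np.arange(495,525,3),top,1); print("blunt: y at 505",np.polyval(f,505).round(1),"deg",np.degrees(np.arctan(f[0])).round(1))
    for y in range(int(q[:,1].min())+4,int(q[:,1].max())-4,5):
        k=q[abs(q[:,1]-y)<2,0]; print(y,k.min().round(1),k.max().round(1),"mid",((k.min()+k.max())/2).round(1))
E
python3 -c "
from h import *
st(); bl('w5')"
```

```text
t 8.0 p [524.9 159.2 -16.9] F [-0.36  0.51  0.16] w -0.1 q [0.23 0.03 1.7  0.   1.42 0.17]Traceback (most recent call last):
  File "<string>", line 3, in <module>
    st(); bl('w5')
          ~~^^^^^^
  File "h.py", line 47, in bl
    top=[q[(abs(q[:,0]-x)<2)][:,1].max() for x in range(495,525,3)]
         ~~~~~~~~~~~~~~~~~~~~~~~~~~~~~^^
    return umr_maximum(a, axis, None, out, keepdims, initial, where)
ValueError: zero-size array to reduction operation maximum which has no identity
```

```bash
python3 - <<'E'
import re
t=open('h.py').read(); i=t.index("    top=["); j=t.index("    for y in range(int")
t=t[:i]+'''    m0=np.median(q[:,0]); xs=np.arange(m0-12,m0+13,3); top=[q[abs(q[:,0]-x)<2][:,1].max() for x in xs]
    f=np.polyfit(xs,top,1); print("blunt: y at",m0.round(1),np.polyval(f,m0).round(1),"deg",np.degrees(np.arctan(f[0])).round(1))
'''+t[j:]
open('h.py','w').write(t)
E
python3 -c "
from h import *
bl('w5')"
```

```text
blunt: y at 487.8 185.4 deg 8.5
172 462.7 508.6 mid 485.6
177 461.7 507.9 mid 484.8
182 461.1 507.3 mid 484.2
```

Request:
{"method": "servo_tool", "body": {"plan": [[0, 0, 0, 0, 0.6, -2, 0], [0, 0, 0, 0.5, 0, -3, 0], [0, 0, 0, 0.5, -3, -0.5, 0], [0, 0, 0, 0.5, -4, 0, 0], [0, 0, 0, 0, -2.5, 0, 0]]}}

```text
clock: 8.6
tool_pos: [435.0, 168.5, 39.1]
tool_rot: [-0.001, 0.686, 0.728, -0.001]
force: [-0.4, 0.5, 0.9]
gripper_width: 0.1
```

```bash
python3 -c "
from h import *
st(); rows([437,166,-15.5],3.4,2)"
```

```text
t 8.6 p [435.  168.5  39.1] F [-0.37  0.45  0.9 ] w 0.1 q [ 0.3  -0.24  1.84  0.    1.54  0.24]
[-0.1, -0.0, 0.0, -0.23, 0.17, 4.79] left 54.7 0.1
[0.0, 0.0, 0.0, -0.03, 0.02, 0.67] left 6.7 0.0
heading y 3.4
```

Request:
{"method": "servo_tool", "body": {"plan": [[0, 0, 0, -0.2, 0.2, 4, 0], [0, 0, 0, 0, 0, 1, 0], [0, 0, 0, 0, 0, 0, 0]]}}

```text
clock: 8.9
tool_pos: [436.4, 167.5, -9.3]
tool_rot: [0.0, 0.685, 0.728, 0.001]
force: [-0.1, -0.5, -0.0]
gripper_width: -0.1
```

```bash
python3 -c "
from h import *
st(); rows([449,166,-15.5],3.4,2);bl('w6')"
```

```text
t 8.9 p [436.4 167.5  -9.3] F [-0.13 -0.52 -0.  ] w -0.1 q [ 0.29 -0.21  1.9   0.    1.44  0.23]
[0.1, -0.1, 0.1, -0.22, 1.25, 0.63] left 14.2 0.1
[0.0, -0.0, 0.0, 0.0, 0.0, 0.0] left 0.0 0.0
heading y 3.4
blunt: y at 486.1 185.5 deg 9.9
181 461.0 480.3 mid 470.7
```

Request:
{"method": "servo_tool", "body": {"plan": [[0, 0, 0, -0.1, 0.9, 0.4, 0], [0, 0, 0, 0, 0.5, 0, 0], [0, 0, 0, 0, 0.4, 0, 0], [0, 0, 0, 0, 0, 0, 0]]}}

```text
clock: 9.35
tool_pos: [459.1, 168.0, -10.1]
tool_rot: [0.001, 0.686, 0.728, 0.003]
force: [-0.1, -0.7, -0.6]
gripper_width: -0.1
```

```bash
python3 -c "
from h import *
st();bl('w7')"
```

```text
t 9.35 p [459.1 168.  -10.1] F [-0.08 -0.71 -0.6 ] w -0.1 q [ 0.28 -0.15  1.85  0.    1.43  0.22]
blunt: y at 491.8 184.9 deg 2.2
180 470.1 470.3 mid 470.2
```

Request:
{"method": "servo_tool", "body": {"plan": [[0, 0, 0, 0, -0.8, 0, 0], [0, 0, 0, 1, 0, -4, 0], [0, 0, 0, 2.5, 1.5, -4, 20], [0, 0, 0, 2, 2, -3, 20], [0, 0, 0, 0, 0, 0, 20]]}}

```text
clock: 9.9
tool_pos: [478.3, 224.7, 101.5]
tool_rot: [-0.001, 0.686, 0.727, 0.0]
force: [0.1, -1.1, 1.1]
gripper_width: 17.3
```

```bash
python3 - <<'E'
from h import *
st(); s=manip.sense(); im,d=vision.grab_frame("wrist"); P=wcloud(d,s); np.save("w8.npy",P); cv2.imwrite("pics/w8.png",im[:,:,::-1])
bl("w8")
L=im.astype(int); m=(P[...,2]>4)&(P[...,2]<28)&(P[...,1]>40)&(P[...,1]<200)&(abs(P[...,0]-495)<60)
v,u=np.where(m); print(u.min(),u.max(),v.min(),v.max())
E
```

```text
t 9.9 p [478.3 224.7 101.5] F [ 0.1  -1.05  1.07] w 17.3 q [ 0.37 -0.1   1.61  0.    1.63  0.32]
blunt: y at 492.5 184.5 deg 2.8
268 322 245 338
```

View pics/w8.png

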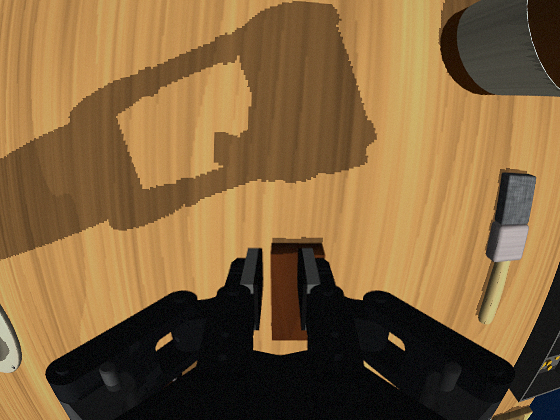

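The view shows the wedge between the fingers, with its blunt edge on row 243 (columns 272–323) and its near edge running down from column 272 to the thin end at row 340.

```bash
python3 - <<'E'
from h import *
P=np.load("w8.npy")
im=cv2.imread("pics/w8.png")[:,:,::-1].astype(int)
for row in range(250,345,10):
    dark=np.where(im[row,262:300,0]<110)[0]
    w=P[row,262:300]; k=np.where((w[:,2]>2)&(w[:,2]<26)&(w[:,1]<195)&(im[row,262:300,0]>40))[0]
    if len(k): print(row,262+k[0],w[k[0]].round(1),262+k[-1],w[k[-1]].round(1))
r=243
for c in (273,280,322): print(c,P[r+2,c].round(1))
E
```

```text
250 271 [470.7 182.   13. ] 287 [484.2 183.2  13.6]
260 270 [470.3 177.2  22.5] 297 [492.7 178.4  22.2]
270 270 [470.8 167.1  21.3] 296 [492.8 168.   20.4]
280 270 [471.2 156.3  19.5] 296 [493.6 157.7  19.7]
290 271 [472.5 143.5  15.2] 297 [495.5 146.   17.1]
300 272 [473.9 132.1  14.2] 298 [497.6 133.2  13.8]
310 272 [474.5 118.5  10.9] 299 [499.8 120.   11. ]
320 272 [475.1 105.2   9.1] 299 [501.1 106.1   8.4]
330 272 [475.7  88.3   3.8] 299 [502.6  91.3   5.6]
340 274 [478.4  73.9   2.5] 290 [494.8  75.2   2.9]
273 [472.1 182.9   4. ]
280 [478.2 183.8   5.3]
322 [514.9 185.7   5.1]
```

```bash
python3 -c "
from h import *
rows([492,215,-11],3.4,4)"
```

```text
[-0.4, 0.1, -0.1, -0.36, 0.74, 4.73] left 109.5 0.4
[0.0, 0.0, 0.0, -0.37, 0.7, 4.73] left 61.5 0.0
[-0.0, -0.0, 0.0, -0.1, 0.2, 1.33] left 13.5 0.0
[0.0, 0.0, 0.0, 0.0, 0.0, 0.0] left 0.0 0.0
heading y 3.4
```

Request:
{"method": "servo_tool", "body": {"plan": [[0, 0, 0, -0.2, 0.7, 4.2, 20], [0, 0, 0, -0.2, 0.7, 4.2, 20], [0, 0, 0, 0, 0.1, 1.7, 20], [0, 0, 0, 0, 0, 0, 20]]}}

```text
clock: 10.4
tool_pos: [485.0, 215.6, -11.7]
tool_rot: [-0.003, 0.687, 0.727, -0.007]
force: [-0.2, 0.2, -0.0]
gripper_width: 17.0
```

```bash
python3 -c "
from h import *
st(); rows([492.5,198,-12],3.4,4)"
```

```text
t 10.4 p [485.  215.6 -11.7] F [-0.2   0.22 -0.02] w 17.0 q [ 0.35 -0.01  1.73 -0.    1.44  0.3 ]
[-0.8, 0.2, -0.1, -1.8, 0.65, 0.03] left 19.1 0.8
[0.0, -0.0, -0.0, 0.0, 0.0, 0.0] left 0.0 0.0
[-0.0, 0.0, -0.0, 0.0, 0.0, 0.0] left 0.0 0.0
[0.0, 0.0, -0.0, 0.0, 0.0, 0.0] left 0.0 0.0
heading y 3.4
```

Request:
{"method": "servo_tool", "body": {"plan": [[-0.8, 0.2, 0, 0, 0.7, 0, 20], [0, 0, 0, -1, 0, 0, 20], [0, 0, 0, -1, 0, 0, 20], [0, 0, 0, -1, 0, 0, 20], [0, 0, 0, -1, 0, 0, 20]]}}

```text
clock: 10.9
tool_pos: [494.4, 172.7, -9.5]
tool_rot: [0.001, 0.686, 0.727, 0.001]
force: [-0.0, 0.8, 0.1]
gripper_width: 17.2
```

```bash
python3 -c "
from h import *
st(); rows([496.5,140,-12],3.4,4)"
```

```text
t 10.9 p [494.4 172.7  -9.5] F [-0.04  0.78  0.12] w 17.2 q [ 0.27 -0.05  1.76 -0.    1.43  0.21]
[0.2, 0.0, -0.1, -3.27, 0.02, 0.25] left 32.8 0.2
[0.0, -0.0, -0.0, 0.0, 0.0, 0.0] left 0.0 0.0
[-0.0, 0.0, -0.0, 0.0, 0.0, 0.0] left 0.0 0.0
[0.0, 0.0, -0.0, 0.0, 0.0, 0.0] left 0.0 0.0
heading y 3.4
```

Request:
{"method": "servo_tool", "body": {"plan": [[0, 0, 0, -1, 0, 0.2, 20], [0, 0, 0, -1, 0, 0.1, 20], [0, 0, 0, -0.8, 0, 0, 20], [0, 0, 0, -0.5, 0, 0, 20], [0, 0, 0, 0, 0, 0, 20]]}}

```text
clock: 11.4
tool_pos: [497.7, 134.9, -11.0]
tool_rot: [0.002, 0.687, 0.726, 0.002]
force: [0.3, -0.4, -0.4]
gripper_width: 17.2
```

```bash
python3 -c "
from h import *
st(); rows([497,128,-12],3.4,1)"
```

```text
t 11.4 p [497.7 134.9 -11. ] F [ 0.27 -0.44 -0.36] w 17.2 q [ 0.2  -0.07  1.79 -0.    1.42  0.14]
[0.4, 0.0, -0.3, -0.68, -0.11, 0.1] left 7.0 0.4
heading y 3.4
```

Request:
{"method": "servo_tool", "body": {"plan": [[0.4, 0, -0.3, -0.4, -0.1, 0.1, 20], [0, 0, 0, -0.3, 0, 0, 20], [0, 0, 0, -0.3, 0, 0, 20]]}}

```text
clock: 11.7
tool_pos: [497.2, 125.0, -12.1]
tool_rot: [-0.001, 0.685, 0.729, -0.0]
force: [-0.0, 1.0, 0.5]
gripper_width: 17.3
```

Request:
{"method": "servo_tool", "body": {"plan": [[0, 0, 0, -0.3, 0, 0, 20], [0, 0, 0, -0.3, 0, 0, 20]]}}

```text
clock: 11.9
tool_pos: [497.6, 118.9, -12.2]
tool_rot: [-0.001, 0.685, 0.729, -0.0]
force: [-0.3, -0.2, 0.2]
gripper_width: 16.9
```

```bash
python3 -c "
from h import *
st(); rows([498.5,110,-12],3.4,1)
im,d=vision.grab_frame('side'); P=cloud('side',d)
P0=np.load('side0.npy')
q=P.reshape(-1,3); m=(q[:,2]>3)&(q[:,2]<27)&(abs(q[:,0]-500)<35)&(q[:,1]>36)&(q[:,1]<125); q=q[m]
for y in range(40,115,8):
    k=q[abs(q[:,1]-y)<4]
    if len(k)>2: print(y,k[:,0].min().round(1),k[:,0].max().round(1),len(k))
cv2.imwrite('pics/s9.png',cv2.resize(im[150:270,200:330,::-1],None,fx=5,fy=5))"
```

```text
t 11.9 p [497.6 118.9 -12.2] F [-0.29 -0.15  0.23] w 16.9 q [ 0.17 -0.07  1.79  0.    1.43  0.11]
[-0.1, -0.0, 0.2, -0.89, 0.04, -0.02] left 8.9 0.2
heading y 3.4
48 519.6 519.7 3
56 485.0 522.8 5
64 478.2 519.9 23
72 478.3 532.7 28
80 471.3 516.9 35
88 475.1 529.7 31
96 475.0 513.9 32
104 475.3 520.1 21
112 474.8 514.2 12
```

View pics/s9.png

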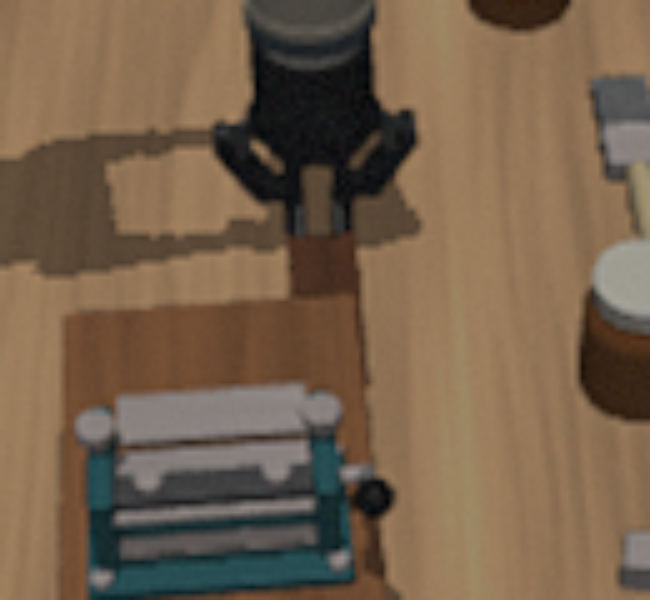

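The side crop shows the wedge at (322,265) running square under the board's far left corner, with both fingers against its blunt end at (320,230). I'll creep on and watch the push force.

Request:
{"method": "servo_tool", "body": {"plan": [[0, 0, 0, -0.2, 0, 0, 20], [0, 0, 0, -0.2, 0, 0, 20]]}}

```text
clock: 12.15
tool_pos: [497.8, 114.4, -12.2]
tool_rot: [-0.001, 0.685, 0.729, -0.0]
force: [-0.5, 3.3, -0.1]
gripper_width: 17.1
```

Request:
{"method": "servo_tool", "body": {"plan": [[0, 0, 0, -0.2, 0, 0, 20], [0, 0, 0, -0.2, 0, 0, 20]]}}

```text
clock: 12.35
tool_pos: [497.9, 112.7, -12.1]
tool_rot: [-0.003, 0.685, 0.729, 0.001]
force: [-0.8, 8.6, -0.8]
gripper_width: 17.0
```

Request:
{"method": "servo_tool", "body": {"plan": [[0, 0, 0, -0.2, 0, 0, 20], [0, 0, 0, -0.2, 0, 0, 20]]}}

```text
clock: 12.55
tool_pos: [497.8, 112.8, -12.0]
tool_rot: [-0.006, 0.684, 0.73, 0.004]
force: [-0.1, 9.1, -0.7]
gripper_width: 17.1
```

Request:
{"method": "servo_tool", "body": {"plan": [[0, 0, 0, -0.2, 0, 0, 20], [0, 0, 0, -0.2, 0, 0, 20]]}}

```text
clock: 12.75
tool_pos: [497.7, 113.1, -11.9]
tool_rot: [-0.008, 0.683, 0.73, 0.007]
force: [-0.3, 8.8, -0.8]
gripper_width: 16.8
```

The push force climbed steeply to about 9 N and the travel stalled, so the wedge is snug. I'll back off and compare the board plane with the start.

Request:
{"method": "servo_tool", "body": {"plan": [[0, 0, 0, 1, 0, 0, 20], [0, 0, 0, 2, 0, -1, 20], [0.5, 0, 0, 1, 0, -4, 0], [0, 0, 0, 0, 0, -3.5, 0], [0, 0, 0, 0, 0, 0, 0]]}}

```text
clock: 13.25
tool_pos: [493.7, 152.5, 74.5]
tool_rot: [-0.012, 0.683, 0.73, 0.001]
force: [0.2, -0.3, 0.6]
gripper_width: 0.0
```

```bash
cat >> h.py <<'E'
def plane(P,tag):
    q=P.reshape(-1,3); m=(abs(q[:,0]-430)<78)&(q[:,1]>-15)&(q[:,1]<18)&(abs(q[:,2]-51)<8); q=q[m]
    A=np.c_[q[:,0]-430,q[:,1],np.ones(len(q))]; k,*_=np.linalg.lstsq(A,q[:,2],rcond=None)
    print(tag,len(q),"slope mm/100",(k[:2]*100).round(2),"z",k[2].round(2),"far third",q[q[:,0]>470,2].mean().round(2),"near third",q[q[:,0]<390,2].mean().round(2))
E
python3 -c "
from h import *
st()
for n in ('side','scene'):
    plane(np.load(n+'0.npy'),n+' before')
    im,d=vision.grab_frame(n); P=cloud(n,d); plane(P,n+' now')
    P0=np.load(n+'0.npy')
    m=(P0[...,2]>60)&(P0[...,2]<150)&(abs(P0[...,0]-450)<90)&(abs(P0[...,1]+130)<100)&(abs(P-P0)[...,2]<15); print('machine moved z med',np.median((P-P0)[m],0).round(2))
rows([503.6,12.9,45],3.4,7)
"
```

```text
t 13.25 p [493.7 152.5  74.5] F [ 0.16 -0.27  0.58] w 0.0 q [ 0.22 -0.11  1.66  0.02  1.6   0.15]
side before 412 slope mm/100 [ 0.09 -0.87] z 51.29 far third 51.25 near third 51.26
side now 408 slope mm/100 [ 0.14 -1.82] z 51.22 far third 51.19 near third 51.15
machine moved z med [-0.01  0.1  -0.12]
scene before 262 slope mm/100 [-0.11  2.57] z 49.67 far third 49.49 near third 49.64
scene now 270 slope mm/100 [0.3  3.03] z 49.61 far third 49.77 near third 49.34
machine moved z med [-0.1  -0.08 -0.08]
[-1.2, -1.0, 0.3, -4.74, 0.11, 0.76] left 141.7 1.2
[0.0, 0.0, -0.0, -4.72, 0.12, 0.85] left 93.7 0.0
[-0.0, -0.0, -0.0, -4.5, 0.12, 0.81] left 45.7 0.0
[0.0, -0.0, -0.0, 0.0, 0.0, 0.0] left 0.0 0.0
[0.0, 0.0, -0.0, 0.0, 0.0, 0.0] left 0.0 0.0
[0.0, 0.0, -0.0, 0.0, 0.0, 0.0] left 0.0 0.0
[0.0, 0.0, -0.0, 0.0, 0.0, 0.0] left 0.0 0.0
heading y 3.4
```

Request:
{"method": "servo_tool", "body": {"plan": [[-1.2, -1, 0.3, -4.2, 0.1, 0.2, 0], [0, 0, 0, -4.2, 0.1, 0.2, 0], [0, 0, 0, -3.5, 0.1, 0.2, 0], [0, 0, 0, -0.9, 0, 0.2, 0], [0, 0, 0, 0, 0, 0, 0]]}}

```text
clock: 13.85
tool_pos: [498.5, 20.7, 52.4]
tool_rot: [-0.003, 0.685, 0.729, -0.005]
force: [0.8, 0.2, 0.3]
gripper_width: 0.0
```

```bash
python3 -c "
from h import *
st(); rows([503.6,12.9,35],3.4,3)"
```

```text
t 13.85 p [498.5  20.7  52.4] F [0.76 0.18 0.25] w 0.0 q [-0.02 -0.15  1.74 -0.    1.56 -0.09]
[-0.6, 0.1, 0.1, -0.81, 0.48, 1.73] left 19.7 0.6
[-0.0, -0.0, 0.0, 0.0, 0.0, 0.0] left 0.0 0.0
[0.0, -0.0, 0.0, 0.0, 0.0, 0.0] left 0.0 0.0
heading y 3.4
```

Request:
{"method": "servo_tool", "body": {"plan": [[-0.6, 0.1, 0, -0.8, 0.5, 0.3, 0], [0, 0, 0, 0, 0, 0.5, 0], [0, 0, 0, 0, 0, 0, 0]]}}

```text
clock: 14.15
tool_pos: [503.4, 14.7, 41.6]
tool_rot: [-0.002, 0.684, 0.729, -0.001]
force: [0.1, -0.1, -0.3]
gripper_width: 0.2
```

```bash
python3 -c "
from h import *
st(); rows([503.6,12.9,30],3.4,1); print(manip.sense()['tool_rot'])"
```

```text
t 14.15 p [503.4  14.7  41.6] F [ 0.12 -0.06 -0.32] w 0.2 q [-0.04 -0.14  1.75  0.    1.53 -0.1 ]
[-0.2, -0.1, 0.2, -0.18, 0.01, 1.16] left 11.8 0.2
heading y 3.4
[-1.58783223e-03  6.84468485e-01  7.29040485e-01 -5.85884391e-04]
```

Descending to contact in small steps.

Request:
{"method": "servo_tool", "body": {"plan": [[-0.2, 0, 0, -0.15, 0, 0.4, 0], [0, 0, 0, 0, 0, 0.3, 0], [0, 0, 0, 0, 0, 0.2, 0]]}}

```text
clock: 14.45
tool_pos: [503.6, 14.9, 32.1]
tool_rot: [-0.0, 0.683, 0.73, 0.001]
force: [-0.2, 0.4, 0.8]
gripper_width: -0.2
```

Request:
{"method": "servo_tool", "body": {"plan": [[0, 0, 0, 0, 0, 0.15, 0], [0, 0, 0, 0, 0, 0.15, 0]]}}

```text
clock: 14.65
tool_pos: [503.6, 15.3, 28.8]
tool_rot: [-0.0, 0.683, 0.73, 0.001]
force: [0.9, 0.1, -0.2]
gripper_width: 0.1
```

Request:
{"method": "servo_tool", "body": {"plan": [[0, 0, 0, 0, 0, 0.15, 0], [0, 0, 0, 0, 0, 0.15, 0]]}}

```text
clock: 14.85
tool_pos: [503.7, 15.4, 28.0]
tool_rot: [-0.0, 0.683, 0.73, 0.001]
force: [-5.8, 0.1, 10.5]
gripper_width: 0.2
```

The contact holds at about 10 N without giving, but with a 6 N side load. I'll lift, centre 2 mm better and press straighter.

Request:
{"method": "servo_tool", "body": {"plan": [[0, 0, 0, 0, 0, -0.5, 0], [0, 0, 0, -0.25, 0, 0, 0], [0, 0, 0, 0, 0, 0.2, 0], [0, 0, 0, 0, 0, 0.15, 0]]}}

```text
clock: 15.25
tool_pos: [504.7, 12.6, 30.5]
tool_rot: [0.001, 0.683, 0.73, 0.002]
force: [-0.7, 0.1, -0.6]
gripper_width: 0.1
```

```bash
python3 -c "
from h import *
st(); rows([503.6,12.9,28.3],3.4,1)"
```

```text
t 15.25 p [504.7  12.6  30.5] F [-0.73  0.07 -0.6 ] w 0.1 q [-0.04 -0.13  1.77  0.    1.5  -0.11]
[0.2, -0.1, 0.4, 0.04, -0.1, 0.22] left 2.5 0.4
heading y 3.4
```

Request:
{"method": "servo_tool", "body": {"plan": [[0, 0, 0, 0, -0.1, 0.15, 0], [0, 0, 0, 0, -0.05, 0.1, 0]]}}

```text
clock: 15.45
tool_pos: [503.3, 12.4, 28.1]
tool_rot: [0.001, 0.683, 0.73, 0.002]
force: [-2.3, -0.4, 8.8]
gripper_width: -0.3
```

Request:
{"method": "servo_tool", "body": {"plan": [[0, 0, 0, 0, -0.05, 0.1, 0]]}}

```text
clock: 15.55
tool_pos: [503.4, 12.4, 28.1]
tool_rot: [0.002, 0.683, 0.73, 0.003]
force: [-1.1, 0.1, 7.5]
gripper_width: 0.1
```

Request:
{"method": "servo_tool", "body": {"plan": [[0, 0, 0, 0, -0.08, 0.13, 0]]}}

```text
clock: 15.65
tool_pos: [503.4, 12.4, 28.1]
tool_rot: [0.002, 0.683, 0.73, 0.004]
force: [0.3, 0.2, 7.6]
gripper_width: -0.1
```

Request:
{"method": "servo_tool", "body": {"plan": [[0, 0, 0, 0, -0.08, 0.17, 0], [0, 0, 0, 0, -0.08, 0.17, 0]]}}

```text
clock: 15.85
tool_pos: [503.6, 12.4, 28.1]
tool_rot: [0.004, 0.683, 0.73, 0.005]
force: [-1.4, 0.2, 9.7]
gripper_width: 0.3
```

```bash
python3 -c "
from h import *
st()
for n in ('side','scene','side'):
    im,d=vision.grab_frame(n); P=cloud(n,d); plane(P,n+' now'); st()
    P0=np.load(n+'0.npy')
    m=(P0[...,2]>60)&(P0[...,2]<150)&(abs(P0[...,0]-450)<90)&(abs(P0[...,1]+130)<100)&(abs(P-P0)[...,2]<15); print('machine moved',np.median((P-P0)[m],0).round(2))
im,d=vision.grab_frame('scene');a=im[140:260,230:380,::-1]; im,d=vision.grab_frame('side'); b=im[150:270,200:350,::-1]; cv2.imwrite('pics/fin.png',cv2.resize(np.hstack([a,b]),None,fx=2.6,fy=2.6)); st()
"
```

```text
t 15.85 p [503.6  12.4  28.1] F [-1.35  0.17  9.74] w 0.3 q [-0.04 -0.14  1.78  0.    1.49 -0.11]
side now 406 slope mm/100 [0.41 0.91] z 51.24 far third 51.45 near third 51.06
t 15.9 p [503.6  12.4  28.1] F [-1.44  0.36  7.54] w 0.2 q [-0.04 -0.14  1.78  0.    1.49 -0.11]
machine moved [-0.    0.06 -0.08]
scene now 202 slope mm/100 [ 0.67 -0.16] z 49.7 far third 50.18 near third 49.41
t 15.95 p [503.6  12.4  28.1] F [-1.59  0.66  7.79] w 0.3 q [-0.04 -0.14  1.78  0.    1.49 -0.11]
machine moved [0.02 0.02 0.02]
side now 412 slope mm/100 [-0.09  0.74] z 51.15 far third 51.15 near third 51.19
t 16.0 p [503.6  12.4  28.1] F [-2.19 -0.6   8.57] w 0.3 q [-0.04 -0.14  1.78  0.    1.49 -0.11]
machine moved [-0.    0.01 -0.01]
t 16.1 p [503.6  12.4  28.1] F [-1.75 -0.21  8.11] w -0.2 q [-0.04 -0.14  1.78  0.    1.49 -0.11]
```

View pics/fin.png

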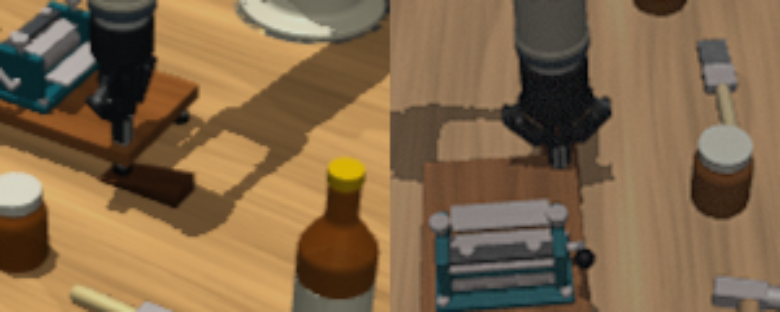

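The picture shows the foot resting on the wedge at (122,168), with the fingertips on the corner above it. The board is level and unmoved. I'll raise the hold a little, to about 10 N.

Request:
{"method": "servo_tool", "body": {"plan": [[0, 0, 0, 0, -0.12, 0.22, 0], [0, 0, 0, 0, -0.12, 0.22, 0]]}}

```text
clock: 16.3
tool_pos: [503.8, 12.4, 28.1]
tool_rot: [0.007, 0.683, 0.73, 0.008]
force: [-1.4, 0.8, 10.7]
gripper_width: -0.0
```

```bash
python3 -c "
from h import *
st()
for i in range(4): im,d=vision.grab_frame('side'); st()
plane(cloud('side',d),'side')
"
```

```text
t 16.3 p [503.8  12.4  28.1] F [-1.42  0.77 10.7 ] w -0.0 q [-0.05 -0.15  1.79  0.    1.49 -0.11]
t 16.35 p [503.8  12.4  28.1] F [-1.26  1.16 10.14] w -0.0 q [-0.05 -0.15  1.79  0.    1.48 -0.11]
t 16.4 p [503.8  12.4  28.1] F [-1.38 -0.01  9.8 ] w -0.3 q [-0.05 -0.15  1.79  0.    1.48 -0.11]
t 16.45 p [503.7  12.4  28.1] F [-1.24  0.62  9.14] w 0.3 q [-0.05 -0.15  1.79  0.    1.49 -0.11]
t 16.5 p [503.8  12.4  28.1] F [-2.21  0.51 10.35] w -0.1 q [-0.05 -0.15  1.79  0.    1.49 -0.11]
side 397 slope mm/100 [-0.36 -0.12] z 51.23 far third 50.89 near third 51.38
```

```bash
python3 -c "
from h import *
print(manip.hand_in())"
```

```text
the job is handed in; nothing more can be done
None
```

The wedge is in square under the short far-left foot, and I handed the job in at about 16.5 s with the fingertips still pressing on that corner. I nudged the wedge in line with the foot, then pushed it thin end first until the push climbed to about 9 N and stalled. That is below the 10–20 N that jacks the corner up.

**Last checks:**
- **Press:** the force on the corner held at about 9–10.7 N with a 1–2 N side load, and the tip height did not change, so the corner does not give.
- **Level:** the board stayed level within the depth noise, about 0.5 mm across its length.
- **Position:** the machine moved no more than about 0.1 mm from where it started.
- **Surroundings:** nothing else on the bench was touched. The fingertips did press the bare bench lightly once, at about 4 N.

**What disagreed or went wrong:**
- **Fingertip height:** the tips are about 23.5 mm short of the reported TCP. My first side push therefore passed over the wedge without touching it. I found the offset by touching the bench and allowed for it from then on.
- **Side push:** the first one that touched turned the wedge about 5° too far, so I corrected it from the other side before pushing it under.
- **First press:** it carried about 6 N of side load, so I lifted, re-centred and pressed again.

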